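Put the stereo microscope's accessories away in their tray

ROBOT

A 6-joint arm with a two-finger parallel gripper is mounted at the origin on the work surface. World frame = base frame: x ahead of the robot, y to its left, z up, the work surface at z = 0. Lengths are in m, angles in rad, forces in N, time in s.
With the tool pointing down it reaches from about 0.325 to 0.775 m from the base axis. Payload 5.5 kg.
Tool frame: the origin (TCP) lies where the fingers leave the gripper's body, on its centre line; the fingertips stand 73 mm ahead of it and the grasp point (between the pads) lies 54 mm ahead of it (arm.grasp_offset is the distance from the TCP to the grasp point, in m); z points along the fingers, x is the direction in which the jaws open and shut, and the axes are right-handed (so a half turn about z gives the same grasp; the last joint's range is limited). The gripper opens to 85 mm and grips with 20 to 120 N. Pads are 22 mm wide; open, the fingers measure 114 mm over their backs; the gripper's body (76 mm by 85 mm) begins 54 mm behind the grasp point. The pads swing forward as they close: fully open they stand 13 mm farther back than shut.
Start: joints at [-1.324, 0.091, 1.231, -0, 1.82, -0.057], TCP at [0.179, -0.573, 0.304] pointing down, gripper open.
Joint ranges: [-2.87, 2.87], [-0.86, 2.18], [0.17, 2.46], [-1.51, 4.65], [0.06, 2.69], [-2.65, 2.65]. Speed limits (rad/s): [2.57, 2.57, 3.01, 3.14, 3.14, 3.14].

INTERFACE

Orientations are given as [roll, pitch, yaw] about the fixed x, y, z axes, in that order (R = Rz(yaw) Ry(pitch) Rx(roll)).
In Python, from rig import arm, vision, job_done gives the robot as it stands.
- The arm moves only by the tool arm_command, never from a script. Its argument "moves" is a list that holds one entry, the list of rows, each a list of 7 numbers: the finger opening in cm, from 0 to 8.54, then the shift along the tool's x, y, z in cm, then the turn, a rotation vector about the tool's x, y, z in degrees. In form: [[[grip, tx, ty, tz, rx, ry, rz], ...]]. A call has exactly 10 rows; each row shifts and turns the pose as measured when the row begins, along the tool's axes as they then stand; what a row does not reach is not made up. A row lasts 1/8 s, in which the tool goes at most 62.5 mm and 10.7 degrees, less where a joint would pass 70% of its speed; a pose out of reach is approached as far as the arm can. A call is refused whole if a number of a shift passes 6.25 or a number of a turn 10.7, either way. A call with a gripper value outside its range is refused whole. The fingers move at their own pace and stop on an object; "newtons" is the grip in N (left out, the last holds). Time passes only in rows, so rows that do not move let the fingers close, or fill a call up. It gives the time, the measured TCP pose, the force and the opening at its end, in the units of the state.
- arm.observe(): the state, without advancing time (a new reading comes with each control period).
- vision.get_image(name): name is "scene" or "top" or "wrist"; returns (picture, depth): 384x512x3 uint8, blue, green, red; 384x512 float32, m along the optical axis (not along the pixel's ray), 0 where there is no reading.
- vision.camera_model(name): a dict with "intrinsics" (3x3 intrinsics, pixels), "R" (3x3) and "t" (3): a world point X has camera coordinates R X + t. Camera axes: x right, y down, z forward; pixel columns grow to the right and rows downward; lengths in m; the calibration is good to about 2 mm. A picture is of the moment at which its call begins: read the wrist's pose just before it. camera_model takes no time and is no camera call; for the wrist camera it gives the pose at the moment of the call.
- job_done(): hands the job in, once; it reports no verdict.
The state is a dict: "time_s": time; "joint_positions": joint angles; "joint_velocities": joint speeds; "effort": joint torques, N m; "eef_pos": TCP position; "orientation": TCP orientation; "ft_force": force on the tool from outside, world axes, zero at the start; "wrist_torque": the same for the moment, N m; "opening": opening from 0.0 (shut) to 1.0 (fully open).
Only numpy, scipy, OpenCV 4.12 (cv2) and the standard library are available. Lean on these libraries where they do the work, as an engineer would, in place of code of your own. Each camera call takes 0.05 s, during which the arm holds its last target. There are 200 camera calls.

TASK

Put the microscope's accessories away in the wooden tray: thread the white stage ring down onto the post first and the smaller steel clamp ring on top of it, stand the eyepiece with the flared head in the narrow tall cup, and stand the squat lens in the wide shallow cup. Set the glass parts down gently and upright, never tipping or dropping them, and have everything resting flat in its place. The solid white disc without a hole and the straight black tube belong to another instrument: leave them where they are.

Things in the scene. Friction and masses are not known exactly. Their poses are not given: they have to be found in the camera images.
- tray: Low open wooden tray with a white-lined floor, fixed to the table: 156 (x) by 346 (y) mm outside, walls 8 mm thick and 18 mm high, floor 8 mm above the table. Origin: centre of its underside, on the table; y runs along its length. The three holders stand on its floor in a row along y, about 100 mm apart, in any order.
- post_stand: Holder for the two rings, fixed in the tray: a wooden foot 44 mm across and 10 mm high, with an upright steel post on its centre, 12 mm thick, whose top is 44 mm above the origin. Origin: centre of the foot's underside (on the tray floor), z up. Things threaded on the post rest on the foot, 10 mm above the origin.
- deep_cup: Holder for the eyepiece, fixed in the tray: the narrow, tall round wooden cup, 58 mm outside, 46 mm inside, 20 mm high, its inner floor 4 mm above the origin. Origin: centre of its underside (on the tray floor), z up.
- wide_cup: Holder for the lens, fixed in the tray: the wide, shallow round wooden cup, 76 mm outside, 66 mm inside, 10 mm high, its inner floor 4 mm above the origin. Origin: centre of its underside (on the tray floor), z up.
- stage_ring: Stage ring: flat white plastic ring, 58 mm outside, round hole 28 mm, 12 mm thick, about 60 g, lying flat on the table. Origin: centre of its underside; z is the ring's axis.
- clamp_ring: Clamp ring: bare steel-coloured ring, 46 mm outside, round hole 28 mm, 14 mm thick, about 60 g, lying flat on the table. Origin: centre of its underside; z is the ring's axis.
- eyepiece: Eyepiece: black, 56 mm tall, standing upright: a barrel 30 mm across for the lower 34 mm, then a wider flared head 40 mm across for the upper 22 mm, with glass on top; about 90 g. Origin: centre of its underside; z is its axis, up.
- lens: Supplementary lens: squat black cylinder 50 mm across and 28 mm tall, with a large glass on top, standing upright; about 120 g. Origin: centre of its underside; z is its axis, up.
- blank_disc: Look-alike that stays on the table: solid white plastic disc of the stage ring's size (58 mm across, 12 mm thick) but with no hole. Origin: centre of its underside.
- plain_tube: Look-alike that stays on the table: straight black tube, 30 mm across all the way up and 56 mm tall, closed black top, no flared head and no glass. Origin: centre of its underside.

How it is judged:
By the outcome, as a careful person would: the job done as asked, in the order asked, and still so for the second after the job is handed in, with the robot touching nothing.
It also fails if it takes over 115 s, if anything falls off the work surface, if the arm or the gripper's body presses on something with over 40 N, if the wrist force passes 120 N, or if a joint passes its speed limit or range.

## Working session

There is one attempt and no reset: what is moved stays moved. The work goes in short steps, Python scripts to look and compute and a tool call to move; the robot and the scene stay as the last step left them, time stands still between calls to the robot, and variables do not carry over. Pictures are saved under pics/ and viewed, about 12 in all and at most 16, crops included, and the job is handed in when it is done.

Besides the shell and the picture viewer there is one more tool, called after "Request:" in YAML: its name, and indented under it one key for each argument. arm_command: Moves the arm, as the interface text tells. Its arguments: {"type":"object","properties":{"moves":{"type":"array","items":{"type":"array","items":{"type":"array","items":{"type":"number"}}}},"newtons":{"type":"number"}},"required":["moves"]}

```bash
mkdir -p pics; ls; python3 - <<'E'
from rig import arm,vision
import cv2,numpy as np
s=arm.observe();print(s['time_s'],s['eef_pos'],s['orientation'],s['opening'])
for n in ("top","scene"):
    p,d=vision.get_image(n); cv2.imwrite(f"pics/{n}0.png",p); np.save(f"pics/{n}0.npy",d)
    m=vision.camera_model(n);print(n,m)
E
```

```text
pics
0.0 [ 0.17944225 -0.57239078  0.3027491 ] [-3.14146458e+00  1.92881637e-03 -1.26701685e+00] 1.00061147757823
top {'intrinsics': array([[451.79977701,   0.        , 253.99912802],
       [  0.        , 451.79977701, 196.4381195 ],
       [  0.        ,   0.        ,   1.        ]]), 'R': array([[ 0.01859365, -0.99982336, -0.00274234],
       [-0.99675433, -0.01832157, -0.07839084],
       [ 0.07832675,  0.00419101, -0.99691893]]), 't': array([-0.02408175,  0.4954303 ,  1.13354324])}
scene {'intrinsics': array([[438.92691325,   0.        , 253.60422192],
       [  0.        , 438.92691325, 192.84917581],
       [  0.        ,   0.        ,   1.        ]]), 'R': array([[ 0.73642295,  0.67645879, -0.00920554],
       [ 0.45471135, -0.50500241, -0.73362808],
       [-0.50091798,  0.53607469, -0.67948885]]), 't': array([-0.34360536, -0.22913183,  1.54030189])}
```

View pics/top0.png

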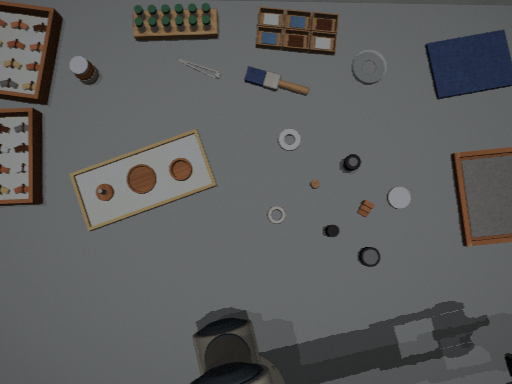

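View pics/scene0.png

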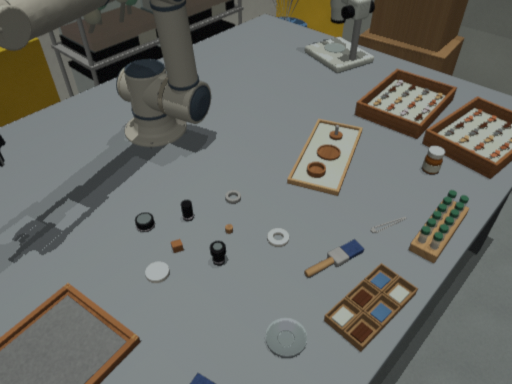

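The top view shows the stage ring at (289,140), clamp ring (277,215), eyepiece (352,162), lens (370,257), tube (332,231), disc (399,198), post (104,192), wide cup (142,179) and deep cup (181,169). I'll measure them from top-camera depth.

```bash
cat > h.py <<'E'
import numpy as np,cv2
from rig import arm,vision
def cloud(d,m):
    K=m['intrinsics'];v,u=np.mgrid[:d.shape[0],:d.shape[1]]
    c=np.stack([(u-K[0,2])/K[0,0]*d,(v-K[1,2])/K[1,1]*d,d],-1)
    return (c-m['t'])@m['R']
def ray(uv,m,z):
    K=m['intrinsics'];r=np.array([(uv[0]-K[0,2])/K[0,0],(uv[1]-K[1,2])/K[1,1],1])@m['R']
    o=-m['R'].T@m['t'];return o+r*(z-o[2])/r[2]
def px(X,m):
    c=m['R']@np.asarray(X)+m['t'];return (m['intrinsics']@(c/c[2]))[:2]
E
python3 - <<'E'
from h import *
m=vision.camera_model("top");d=np.load("pics/top0.npy");P=cloud(d,m);p=cv2.imread("pics/top0.png")
# name: px, top height, zmin
O=dict(stage=(289,140,.012),clamp=(277,215,.014),eye=(352,162,.056),tube=(332,231,.056),lens=(370,257,.028),disc=(399,198,.012),post=(104,192,.018),wide=(142,179,.018),deep=(181,169,.028))
for n,(u,v,h) in O.items():
    w=P[v-20:v+21,u-20:u+21].reshape(-1,3);c=ray((u,v),m,h)
    k=(np.hypot(*(w[:,:2]-c[:2]).T)<.042)&(w[:,2]>h-.005)&(w[:,2]<h+.03)
    q=w[k]; (cx,cy),r=cv2.minEnclosingCircle(q[:,:2].astype(np.float32)) if len(q) else ((0,0),0)
    print(n,'ray',c.round(4)[:2],'circ',round(cx,4),round(cy,4),'r',round(r,4),'mean',q.mean(0).round(4),'n',len(q),'ztop',np.percentile(q[:,2],98).round(3), 'dist',np.hypot(*c[:2]).round(3))
t=P[300:310,300:310];print('table z',np.median(P[230:260,200:240,2]))
E
```

```text
stage ray [ 0.6448 -0.1029] circ 0.6468 -0.1021 r 0.0289 mean [ 0.647  -0.1021  0.0105] n 278 ztop 0.015 dist 0.653
clamp ray [ 0.4497 -0.0745] circ 0.4511 -0.0709 r 0.0228 mean [ 0.4511 -0.0717  0.0131] n 152 ztop 0.017 dist 0.456
eye ray [ 0.5832 -0.2569] circ 0.5844 -0.2575 r 0.0201 mean [ 0.5843 -0.257   0.0551] n 186 ztop 0.06 dist 0.637
tube ray [ 0.4113 -0.2081] circ 0.4131 -0.2091 r 0.0146 mean [ 0.4127 -0.2092  0.0551] n 113 ztop 0.059 dist 0.461
lens ray [ 0.3483 -0.3083] circ 0.3491 -0.307 r 0.0254 mean [ 0.3493 -0.3065  0.027 ] n 303 ztop 0.032 dist 0.465
disc ray [ 0.4992 -0.3869] circ 0.5015 -0.3857 r 0.029 mean [ 0.5018 -0.3856  0.0108] n 373 ztop 0.015 dist 0.632
post ray [0.5002 0.3691] circ 0.4974 0.3647 r 0.0295 mean [0.4998 0.3683 0.0188] n 223 ztop 0.042 dist 0.622
wide ray [0.5355 0.2731] circ 0.537 0.2774 r 0.0378 mean [0.5377 0.2781 0.0161] n 260 ztop 0.021 dist 0.601
deep ray [0.5618 0.1722] circ 0.5628 0.1768 r 0.0289 mean [0.5632 0.177  0.0268] n 141 ztop 0.031 dist 0.588
table z -0.0010490039652919989
```

Request:
arm_command:
  moves:
    - [[8.5,0,0,0,0,0,-10],[8.5,0,0,0,0,0,-10],[8.5,0,0,0,0,0,-10],[8.5,0,0,0,0,0,-10],[8.5,0,0,0,0,0,-10],[8.5,0,0,0,0,0,-10],[8.5,0,0,0,0,0,-10],[8.5,0,0,0,0,0,-2.6],[8.5,0,-5,0,0,0,0],[8.5,0,-5,0,0,0,0]]

```text
time_s: 1.35
eef_pos: [0.1747, -0.4716, 0.2935]
orientation: [-3.122, 0.004, 0.042]
ft_force: [0.9, -0.3, 0.6]
opening: 0.996
```

```bash
python3 - <<'E'
from h import *
m=vision.camera_model("top");d=np.load("pics/top0.npy");P=cloud(d,m)
w=P[170:215,80:130].reshape(-1,3)
q=w[(w[:,2]>.035)];print('post top',q.round(4)[:,:3].tolist()[:30])
E
```

```text
post top [[0.4055, -0.0198, 1.1688], [0.4055, -0.0198, 1.1688], [0.4055, -0.0198, 1.1688], [0.4055, -0.0198, 1.1688], [0.4055, -0.0198, 1.1688], [0.4055, -0.0198, 1.1688], [0.5044, 0.372, 0.0547], [0.5049, 0.3711, 0.0499], [0.5047, 0.3679, 0.052], [0.5051, 0.3667, 0.0483], [0.4055, -0.0198, 1.1688], [0.502, 0.375, 0.0528], [0.5022, 0.3732, 0.0509], [0.5023, 0.3708, 0.0507], [0.5026, 0.3692, 0.0482], [0.5024, 0.3659, 0.0503], [0.5032, 0.3663, 0.0418], [0.5037, 0.3656, 0.0366], [0.4995, 0.3747, 0.0533], [0.4995, 0.3719, 0.0542], [0.4996, 0.37, 0.0526], [0.5002, 0.3697, 0.0462], [0.5004, 0.3675, 0.0453], [0.5002, 0.3642, 0.0476], [0.4974, 0.3736, 0.049], [0.4972, 0.3699, 0.0525], [0.4972, 0.3675, 0.0522], [0.4975, 0.3658, 0.0499], [0.4981, 0.3658, 0.0428], [0.4947, 0.3701, 0.0517]]
```

Request:
arm_command:
  moves:
    - [[8.5,4.7,-3.7,0,-1.1,0,2.4],[8.5,4.7,-3.7,0,0,0,0],[8.5,4.7,-3.7,0,0,0,0],[8.5,4.7,-3.7,0,0,0,0],[8.5,4.7,-3.7,0,0,0,0],[8.5,4.7,-3.7,0,0,0,0],[8.5,4.7,-3.7,0,0,0,0],[8.5,4.7,-3.7,0,0,0,0],[8.5,4.7,-3.7,0,0,0,0],[8.5,4.7,-3.7,0,0,0,0]]

```text
time_s: 2.6
eef_pos: [0.6545, -0.0887, 0.2874]
orientation: [3.141, 0.008, -0.009]
ft_force: [0.8, -1.1, -0.0]
opening: 0.998
```

```bash
python3 - <<'E'
from h import *
s=arm.observe();m=vision.camera_model("wrist");p,d=vision.get_image("wrist")
s=arm.observe();print(s['eef_pos'],s['orientation'],s['joint_velocities'].round(3));cv2.imwrite("pics/w1.png",p);np.save("pics/w1.npy",d)
P=cloud(d,m);print(px((.6468,-.1021,.012),m),-m['R'].T@m['t'])
k=(np.hypot(P[...,0]-.6468,P[...,1]+.1021)<.045)&(P[...,2]>.007)&(P[...,2]<.03)
q=P[k];print(cv2.minEnclosingCircle(q[:,:2].astype(np.float32)),q.mean(0),len(q))
E
```

```text
[ 0.65858341 -0.08325195  0.2833482 ] [-3.1373962   0.00967094 -0.00374636] [-0.049 -0.059  0.136 -0.005 -0.013 -0.109]
[248.63492911 177.76496874] [ 0.65617042 -0.01628358  0.35783729]
((0.6506931781768799, -0.10278668999671936), 0.02907019853591919) [ 0.65054618 -0.10165319  0.01216257] 1543
```

View pics/w1.png

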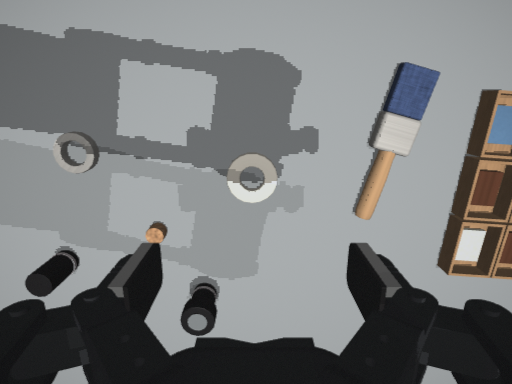

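Request:
arm_command:
  moves:
    - [[8.5,-1.06,1.87,2,-0.2,0.5,-0.2],[8.5,0,0,5,0,0,0],[8.5,0,0,5,0,0,0],[8.5,0,0,4,0,0,0],[8.5,0,0,1.5,0,0,0],[8.5,0,0,0,0,0,0],[8.5,0,0,0,0,0,0],[8.5,0,0,0,0,0,0],[8.5,0,0,0,0,0,0],[8.5,0,0,0,0,0,0]]

```text
time_s: 3.9
eef_pos: [0.6508, -0.0997, 0.106]
orientation: [3.141, -0.003, 0.005]
ft_force: [-0.1, 0.1, -0.6]
opening: 0.995
```

Request:
arm_command:
  moves:
    - [[8.5,-0.28,0.23,1.7,0,-0.2,0.3],[8.5,0,0,1.8,0,0,0],[8.5,0,0,0,0,0,0],[8.5,0,0,0,0,0,0],[6.5,0,0,0,0,0,0],[6.0,0,0,0,0,0,0],[5,0,0,0,0,0,0],[4,0,0,0,0,0,0],[4,0,0,0,0,0,0],[4,0,0,0,0,0,0]]
  newtons: 40

```text
time_s: 5.15
eef_pos: [0.6479, -0.1021, 0.0687]
orientation: [3.142, 0.0, -0.001]
ft_force: [-0.6, -0.1, -0.3]
opening: 0.662
```

Request:
arm_command:
  moves:
    - [[4,0,0,-1,0,0,0],[4,0,0,-3,0,0,0],[4,0,0,-5,0,0,0],[4,0,-2,-3,0,0,0],[4,-1,-3.5,0,0,0,0],[4,-1.5,-4.7,0,0,0,0],[4,-1.5,-4.7,0,0,0,0],[4,-1.5,-4.7,0,0,0,0],[4,-1.5,-4.7,0,0,0,0],[4,-1.5,-4.7,0,0,0,0]]

```text
time_s: 6.4
eef_pos: [0.5624, 0.1927, 0.2001]
orientation: [-3.141, -0.007, -0.008]
ft_force: [0.6, 0.4, -0.4]
opening: 0.665
```

Request:
arm_command:
  moves:
    - [[4,-1.5,-4.2,0,0,-0.4,-0.4],[4,-1.5,-4.2,0,0,0,0],[4,-1.2,-3.5,0,0,0,0],[4,-0.8,-2,0,0,0,0],[4,-0.4,-1,0,0,0,0],[4,0,0,0,0,0,0],[4,0,0,0,0,0,0],[4,0,0,0,0,0,0],[4,0,0,0,0,0,0],[4,0,0,0,0,0,0]]

```text
time_s: 7.65
eef_pos: [0.5064, 0.3472, 0.2056]
orientation: [-3.139, -0.006, 0.001]
ft_force: [0.0, 0.3, -0.4]
opening: 0.66
```

```bash
python3 - <<'E'
from h import *
s=arm.observe();m=vision.camera_model("wrist");p,d=vision.get_image("wrist")
print(s['eef_pos'],s['orientation'],abs(s['joint_velocities']).max());cv2.imwrite("pics/w2.png",p)
P=cloud(d,m)
for n,c,r,a,b in (('wide',(.537,.2774),.05,.015,.03),('deep',(.5628,.1768),.04,.022,.04),('post',(.5,.37),.03,.035,.06),('foot',(.5,.37),.027,.013,.03)):
    k=(np.hypot(P[...,0]-c[0],P[...,1]-c[1])<r)&(P[...,2]>a)&(P[...,2]<b);q=P[k]
    if len(q): print(n,cv2.minEnclosingCircle(q[:,:2].astype(np.float32)),q.mean(0),len(q))
    print(px((*c,a),m))
E
```

```text
[0.50644796 0.3471806  0.20561492] [-3.13879458e+00 -5.58552325e-03  8.15952956e-04] 0.003940043823293477
wide ((0.5396615862846375, 0.27748966217041016), 0.03815266117453575) [0.52032113 0.2821459  0.01792443] 364
[285.37813741 260.09111748]
deep ((0.5619689226150513, 0.20219634473323822), 0.011742953211069107) [0.56390702 0.203564   0.02557737] 140
[309.36719999 355.10605809]
post ((0.503184974193573, 0.3704926073551178), 0.005976587068289518) [0.50324939 0.37147325 0.0501997 ] 255
[243.74479876 165.6247617 ]
foot ((0.5032234787940979, 0.37031590938568115), 0.0220772884786129) [0.50327729 0.3716994  0.01847027] 1927
[244.39599278 160.38461814]
```

View pics/w2.png

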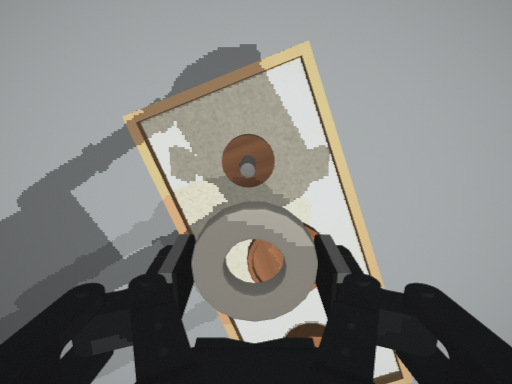

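The ring is held centred at about (253,262) and the post top is at (248,170). The wrist fit puts the post at (0.503, 0.370), with both radii matching.

Request:
arm_command:
  moves:
    - [[4,-0.2,-1.3,0,-0.2,-0.3,0],[4,-0.14,-1.0,0,0,0,0],[4,0,0,1,0,0,0],[4,0,0,2,0,0,0],[4,0,0,2,0,0,0],[4,0,0,0.5,0,0,0],[4,0,0,0,0,0,0],[4,0,0,0,0,0,0],[4,0,0,0,0,0,0],[4,0,0,0,0,0,0]]

```text
time_s: 8.95
eef_pos: [0.5024, 0.3717, 0.1459]
orientation: [3.14, 0.001, 0.001]
ft_force: [0.8, 0.4, -0.5]
opening: 0.667
```

Request:
arm_command:
  moves:
    - [[4,0,0.15,1.5,0,0,0],[4,0,0,1.5,0,0,0],[4,0,0,1.0,0,0,0],[4,0,0,0.5,0,0,0],[4,0,0,0.3,0,0,0],[4,0,0,0,0,0,0],[4,0,0,0,0,0,0],[4,0,0,0,0,0,0],[4,0,0,0,0,0,0],[4,0,0,0,0,0,0]]

```text
time_s: 10.2
eef_pos: [0.5027, 0.3701, 0.0952]
orientation: [3.141, 0.0, 0.001]
ft_force: [0.1, 0.3, -0.4]
opening: 0.664
```

Request:
arm_command:
  moves:
    - [[4,0,0,0.4,0,0,0],[4,0,0,0.3,0,0,0],[4,0,0,0.1,0,0,0],[4,0,0,0,0,0,0],[4,0,0,0,0,0,0],[5.8,0,0,0,0,0,0],[6.2,0,0,0,0,0,0],[6.8,0,0,0,0,0,0],[7,0,0,0,0,0,0],[7,0,0,0,0,0,0]]

```text
time_s: 11.45
eef_pos: [0.5028, 0.3702, 0.087]
orientation: [3.141, -0.0, 0.001]
ft_force: [0.5, -0.4, -0.0]
opening: 0.818
```

Request:
arm_command:
  moves:
    - [[7.2,0,0,-1,0,0,0],[7.5,0,0,-4,0,0,0],[8,0,0,-5,0,0,0],[8.5,0,2,-1,0,0,0],[8.5,-0.5,4.5,0,0,0,0],[8.5,-0.6,5.5,0,0,0,0],[8.5,-0.6,5.5,0,0,0,0],[8.5,-0.6,5.5,0,0,0,0],[8.5,-0.6,5.5,0,0,0,0],[8.5,-0.6,5.5,0,0,0,0]]

```text
time_s: 12.7
eef_pos: [0.4655, 0.0208, 0.2018]
orientation: [3.14, -0.002, 0.007]
ft_force: [0.6, -0.4, 0.2]
opening: 0.998
```

Request:
arm_command:
  moves:
    - [[8.5,-0.4,4,0,0,0,0],[8.5,-0.2,2,0,0,0,0],[8.5,0,0.5,0,0,0,0],[8.5,0,0,0,0,0,0],[8.5,0,0,0,0,0,0],[8.5,0,0,0,0,0,0],[8.5,0,0,0,0,0,0],[8.5,0,0,0,0,0,0],[8.5,0,0,0,0,0,0],[8.5,0,0,0,0,0,0]]

```text
time_s: 13.95
eef_pos: [0.4573, -0.0478, 0.2009]
orientation: [3.14, -0.0, 0.003]
ft_force: [-0.1, -0.2, 0.2]
opening: 0.997
```

```bash
cat >> h.py <<'E'
def look(c,h,fn=None,band=.005,rad=.045):
    s=arm.observe();m=vision.camera_model("wrist");p,d=vision.get_image("wrist")
    print(s['eef_pos'].round(4),s['orientation'].round(4),'v',abs(s['joint_velocities']).max().round(3))
    if fn: cv2.imwrite(fn,p)
    P=cloud(d,m);k=(np.hypot(P[...,0]-c[0],P[...,1]-c[1])<rad)&(abs(P[...,2]-h)<band);q=P[k]
    if len(q):
        (x,y),r=cv2.minEnclosingCircle(q[:,:2].astype(np.float32))
        print('circ',round(x,4),round(y,4),'r',round(r,4),'mean',q.mean(0).round(4),len(q))
        t=s['eef_pos'];print('tool shift cm',round((x-t[0])*100,2),round((t[1]-y)*100,2))
    else: print('none')
E
python3 -c "
from h import *
look((.453,-.071),.014,'pics/w3.png')"
```

```text
[ 0.4573 -0.0478  0.2009] [ 3.1398e+00 -5.0000e-04  3.5000e-03] v 0.002
circ 0.4538 -0.0718 r 0.023 mean [ 0.4538 -0.0709  0.0139] 1351
tool shift cm -0.35 2.4
```

Request:
arm_command:
  moves:
    - [[8.5,-0.35,2.4,0,0,0,0],[8.5,0,0,3,0,0,0],[8.5,0,0,4,0,0,0],[8.5,0,0,2,0,0,0],[8.5,0,0,0.5,0,0,0],[8.5,0,0,0,0,0,0],[8.5,0,0,0,0,0,0],[8.5,0,0,0,0,0,0],[8.5,0,0,0,0,0,0],[8.5,0,0,0,0,0,0]]

```text
time_s: 15.25
eef_pos: [0.4562, -0.0736, 0.1084]
orientation: [3.138, -0.009, 0.003]
ft_force: [-0.1, -0.2, 0.0]
opening: 0.992
```

Request:
arm_command:
  moves:
    - [[8.5,-0.24,-0.18,1.5,0.2,-0.5,0],[8.5,0,0,1.3,0,0,0],[8.5,0,0,0.6,0,0,0],[8.5,0,0,0,0,0,0],[6.5,0,0,0,0,0,0],[5,0,0,0,0,0,0],[4,0,0,0,0,0,0],[3,0,0,0,0,0,0],[3,0,0,0,0,0,0],[3,0,0,0,0,0,0]]
  newtons: 40

```text
time_s: 16.5
eef_pos: [0.4536, -0.0717, 0.0719]
orientation: [3.142, 0.001, 0.003]
ft_force: [-0.3, -0.6, -1.1]
opening: 0.517
```

Request:
arm_command:
  moves:
    - [[5.2,0,0,0,0,0,0],[5.5,0,0,0,0,0,0],[5.5,0,0,-0.3,0,0,0],[5.5,0,0,0,0,0,0],[4,0,0,0,0,0,0],[3,0,0,0,0,0,0],[3,0,0,0,0,0,0],[3,0,0,0,0,0,0],[3,0,0,0,0,0,0],[3,0,0,0,0,0,0]]

```text
time_s: 17.75
eef_pos: [0.454, -0.0718, 0.0758]
orientation: [3.141, -0.0, 0.003]
ft_force: [0.1, -0.1, 1.6]
opening: 0.509
```

Request:
arm_command:
  moves:
    - [[3,0,0,-2,0,0,0],[3,0,0,-4,0,0,0],[3,0,0,-5,0,0,0],[3,0,-2,0,0,0,0],[3,0.5,-4.5,0,0,0,0],[3,0.6,-5.5,0,0,0,0],[3,0.6,-5.5,0,0,0,0],[3,0.6,-5.5,0,0,0,0],[3,0.6,-5.5,0,0,0,0],[3,0.6,-5.5,0,0,0,0]]

```text
time_s: 19.0
eef_pos: [0.489, 0.2751, 0.1868]
orientation: [3.141, 0.001, -0.005]
ft_force: [0.9, 0.1, -0.7]
opening: 0.516
```

Request:
arm_command:
  moves:
    - [[3,0.5,-3.5,0,0,0,0],[3,0.3,-2.2,0,0,0,0],[3,0.2,-1,0,0,0,0],[3,0,0,0,0,0,0],[3,0,0,0,0,0,0],[3,0,0,0,0,0,0],[3,0,0,0,0,0,0],[3,0,0,0,0,0,0],[3,0,0,0,0,0,0],[3,0,0,0,0,0,0]]

```text
time_s: 20.25
eef_pos: [0.4987, 0.3446, 0.1845]
orientation: [3.139, 0.004, -0.004]
ft_force: [-0.7, 0.6, -0.9]
opening: 0.513
```

```bash
python3 -c "
from h import *
look((.503,.370),.030,'pics/w4.png')"
```

```text
[0.4987 0.3446 0.1845] [ 3.1386  0.0044 -0.0035] v 0.003
circ 0.5035 0.3693 r 0.0289 mean [0.5036 0.3704 0.0302] 3769
tool shift cm 0.49 -2.46
```

View pics/w4.png

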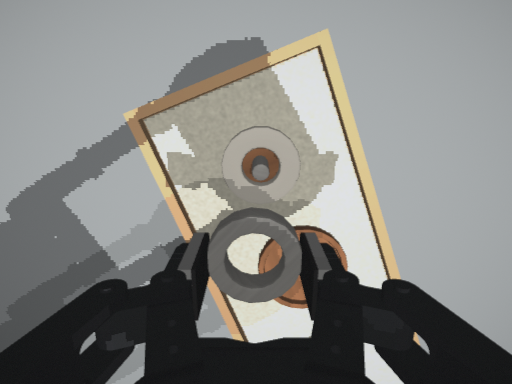

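The stage ring sits flat on the post, with its top at 0.030 and centred at pixel (261,165). The clamp ring is held level.

Request:
arm_command:
  moves:
    - [[3,0.25,-1.2,0,0.2,0.2,-0.2],[3,0.2,-1.2,0,0,0,0],[3,0,0,0,0,0,0],[3,0,0,1.5,0,0,0],[3,0,0,1.5,0,0,0],[3,0,0,0.5,0,0,0],[3,0,0,0,0,0,0],[3,0,0,0,0,0,0],[3,0,0,0,0,0,0],[3,0,0,0,0,0,0]]

```text
time_s: 21.55
eef_pos: [0.5032, 0.3704, 0.1461]
orientation: [-3.142, 0.002, 0.0]
ft_force: [0.2, 0.2, -0.1]
opening: 0.513
```

Spot on. Down 4 cm to about 0.106, in two steps.

Request:
arm_command:
  moves:
    - [[3,0,0,1.2,0,0,0],[3,0,0,1.2,0,0,0],[3,0,0,0.6,0,0,0],[3,0,0,0.2,0,0,0],[3,0,0,0,0,0,0],[3,0,0,0,0,0,0],[3,0,0,0,0,0,0],[3,0,0,0,0,0,0],[3,0,0,0,0,0,0],[3,0,0,0,0,0,0]]

```text
time_s: 22.8
eef_pos: [0.5034, 0.3706, 0.1125]
orientation: [-3.141, 0.001, 0.0]
ft_force: [0.3, 0.0, -0.3]
opening: 0.509
```

Request:
arm_command:
  moves:
    - [[3,0,0,0.3,0,0,0],[3,0,0,0.25,0,0,0],[3,0,0,0.1,0,0,0],[3,0,0,0,0,0,0],[3,0,0,0,0,0,0],[4.6,0,0,0,0,0,0],[5.0,0,0,0,0,0,0],[5.6,0,0,0,0,0,0],[6,0,0,0,0,0,0],[6,0,0,0,0,0,0]]

```text
time_s: 24.05
eef_pos: [0.5036, 0.3707, 0.1061]
orientation: [-3.14, 0.0, 0.0]
ft_force: [-0.0, 0.1, 0.2]
opening: 0.701
```

Request:
arm_command:
  moves:
    - [[6.3,0,0,-1,0,0,0],[6.5,0,0,-4,0,0,0],[8,0,0,-4,0,0,0],[8.5,0.2,2,-1,0,0,0],[8.5,0.7,5,0,0,0,0],[8.5,0.7,5.8,0,0,0,0],[8.5,0.7,5.8,0,0,0,0],[8.5,0.7,5.8,0,0,0,0],[8.5,0.7,5.8,0,0,0,0],[8.5,0.7,5.8,0,0,0,0]]

```text
time_s: 25.3
eef_pos: [0.5463, -0.0022, 0.2069]
orientation: [3.14, 0.002, 0.006]
ft_force: [0.6, -0.2, 0.5]
opening: 0.998
```

Request:
arm_command:
  moves:
    - [[8.5,0.8,5.5,0,0,0,0],[8.5,0.8,5.5,0,0,0,0],[8.5,0.8,5.5,0,0,0,0],[8.5,0.6,4,0,0,0,0],[8.5,0.3,2,0,0,0,0],[8.5,0,0.5,0,0,0,0],[8.5,0,0,0,0,0,0],[8.5,0,0,0,0,0,0],[8.5,0,0,0,0,0,0],[8.5,0,0,0,0,0,0]]

```text
time_s: 26.55
eef_pos: [0.5747, -0.2432, 0.2025]
orientation: [-3.141, 0.009, 0.001]
ft_force: [0.5, 0.1, -0.4]
opening: 0.996
```

```bash
python3 -c "
from h import *
look((.5865,-.2575),.056,'pics/w5.png')"
```

```text
[ 0.5747 -0.2432  0.2025] [-3.1409e+00  9.3000e-03  1.4000e-03] v 0.008
circ 0.5875 -0.2581 r 0.0201 mean [ 0.5871 -0.2569  0.0564] 2146
tool shift cm 1.28 1.49
```

Request:
arm_command:
  moves:
    - [[8.5,0.65,0.75,0,0,0.4,0],[8.5,0.6,0.72,0,0,0,0],[8.5,0,0,0,0,0,0],[8.5,0,0,2,0,0,0],[8.5,0,0,2,0,0,0],[8.5,0,0,1,0,0,0],[8.5,0,0,0,0,0,0],[8.5,0,0,0,0,0,0],[8.5,0,0,0,0,0,0],[8.5,0,0,0,0,0,0]]

```text
time_s: 27.85
eef_pos: [0.5877, -0.2586, 0.148]
orientation: [-3.14, 0.003, 0.002]
ft_force: [0.1, 0.1, 1.0]
opening: 0.996
```

Request:
arm_command:
  moves:
    - [[8.5,0,0,1.5,-0.1,0.2,0.1],[8.5,0,0,1.5,0,0,0],[8.5,0,0,0.7,0,0,0],[8.5,0,0,0.2,0,0,0],[8.5,0,0,0,0,0,0],[6.5,0,0,0,0,0,0],[5.5,0,0,0,0,0,0],[5,0,0,0,0,0,0],[4.6,0,0,0,0,0,0],[4.4,0,0,0,0,0,0]]
  newtons: 30

```text
time_s: 29.1
eef_pos: [0.5881, -0.2588, 0.1072]
orientation: [3.14, -0.002, -0.0]
ft_force: [-0.0, 0.1, 0.6]
opening: 0.513
```

Request:
arm_command:
  moves:
    - [[4.2,0,0,0,0,0,0],[4,0,0,0,0,0,0],[3.5,0,0,0,0,0,0],[3,0,0,0,0,0,0],[3,0,0,0,0,0,0],[3,0,0,-0.5,0,0,0],[3,0,0,-1,0,0,0],[3,0,0,-1,0,0,0],[3,0,0,-1,0,0,0],[3,0,0,0,0,0,0]]

```text
time_s: 30.35
eef_pos: [0.5882, -0.2588, 0.1455]
orientation: [3.14, -0.003, -0.0]
ft_force: [-1.0, -0.0, -0.2]
opening: 0.454
```

Request:
arm_command:
  moves:
    - [[3,0,0,-2,0,0,0],[3,0,0,-3,0,0,0],[3,0,-1,-1,0,0,0],[3,-0.1,-2,0,0,0,0],[3,-0.2,-3,0,0,0,0],[3,-0.2,-4,0,0,0,0],[3,-0.2,-4.5,0,0,0,0],[3,-0.2,-4.5,0,0,0,0],[3,-0.2,-4.5,0,0,0,0],[3,-0.2,-4.5,0,0,0,0]]

```text
time_s: 31.6
eef_pos: [0.5703, 0.036, 0.2016]
orientation: [-3.139, 0.006, -0.001]
ft_force: [0.5, -0.2, 0.1]
opening: 0.457
```

Request:
arm_command:
  moves:
    - [[3,-0.2,-4,0,0,0,0],[3,-0.2,-3.5,0,0,0,0],[3,-0.2,-2.5,0,0,0,0],[3,0,-1.5,0,0,0,0],[3,0,-0.5,0,0,0,0],[3,0,0,0,0,0,0],[3,0,0,0,0,0,0],[3,0,0,0,0,0,0],[3,0,0,0,0,0,0],[3,0,0,0,0,0,0]]

```text
time_s: 32.85
eef_pos: [0.5581, 0.1655, 0.1958]
orientation: [-3.14, 0.015, 0.005]
ft_force: [-0.4, 0.1, -1.1]
opening: 0.456
```

```bash
python3 -c "
from h import *
look((.565,.177),.028,'pics/w6.png',rad=.036)"
```

```text
[0.5581 0.1655 0.1958] [-3.1396  0.0154  0.0046] v 0.006
circ 0.5656 0.1761 r 0.0289 mean [0.5669 0.182  0.0279] 1356
tool shift cm 0.74 -1.06
```

View pics/w6.png

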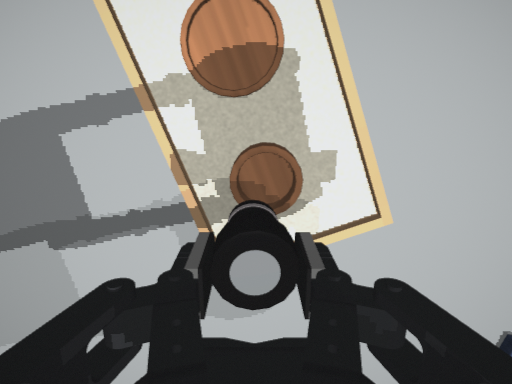

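The eyepiece is held upright, centred near (255,270), and the deep cup is at (267,179), measured at (0.5656, 0.1761).

Request:
arm_command:
  moves:
    - [[3,0.4,-0.5,0,-0.1,0.9,0.2],[3,0.34,-0.5,0,0,0,0],[3,0,0,0,0,0,0],[3,0,0,0,0,0,0],[3,0,0,1,0,0,0],[3,0,0,1.2,0,0,0],[3,0,0,0.8,0,0,0],[3,0,0,0,0,0,0],[3,0,0,0,0,0,0],[3,0,0,0,0,0,0]]

```text
time_s: 34.15
eef_pos: [0.5657, 0.1762, 0.1626]
orientation: [3.141, 0.0, 0.001]
ft_force: [0.4, 0.4, -0.5]
opening: 0.459
```

Down 4.3 cm in total, slowing at the end.

Request:
arm_command:
  moves:
    - [[3,0,0,1,0,0,0],[3,0,0,1.2,0,0,0],[3,0,0,0.8,0,0,0],[3,0,0,0.3,0,0,0],[3,0,0,0,0,0,0],[3,0,0,0,0,0,0],[3,0,0,0,0,0,0],[3,0,0,0,0,0,0],[3,0,0,0,0,0,0],[3,0,0,0,0,0,0]]

```text
time_s: 35.4
eef_pos: [0.5661, 0.1763, 0.1283]
orientation: [-3.141, -0.002, 0.001]
ft_force: [-0.6, -0.9, -0.4]
opening: 0.457
```

Request:
arm_command:
  moves:
    - [[3,0,0,0.3,0,0,0],[3,0,0,0.3,0,0,0],[3,0,0,0.1,0,0,0],[3,0,0,0,0,0,0],[3,0,0,0.05,0,0,0],[3,0,0,0.05,0,0,0],[3,0,0,0,0,0,0],[3,0,0,0,0,0,0],[3,0,0,0,0,0,0],[3,0,0,0,0,0,0]]

```text
time_s: 36.65
eef_pos: [0.5661, 0.1763, 0.1198]
orientation: [-3.141, -0.002, 0.001]
ft_force: [0.4, 0.2, -1.5]
opening: 0.457
```

Request:
arm_command:
  moves:
    - [[3,0,0,0.05,0,0,0],[3,0,0,0.05,0,0,0],[3,0,0,0,0,0,0],[3.9,0,0,0,0,0,0],[4.0,0,0,0,0,0,0],[4.1,0,0,0,0,0,0],[4.3,0,0,0,0,0,0],[4.7,0,0,0,0,0,0],[5.2,0,0,0,0,0,0],[5.6,0,0,0,0,0,0]]

```text
time_s: 37.9
eef_pos: [0.5663, 0.1764, 0.1192]
orientation: [-3.141, -0.002, 0.001]
ft_force: [0.1, 0.6, 0.8]
opening: 0.658
```

Request:
arm_command:
  moves:
    - [[5.6,0,0,-1,0,0,0],[5.8,0,0,-3,0,0,0],[6,0,0,-5,0,0,0],[7,0,1,-1,0,0,0],[8.5,-1.5,3.5,0,0,0,0],[8.5,-2.2,5,0,0,0,0],[8.5,-2.2,5,0,0,0,0],[8.5,-2.2,5,0,0,0,0],[8.5,-2.2,5,0,0,0,0],[8.5,-2.2,5,0,0,0,0]]

```text
time_s: 39.15
eef_pos: [0.4379, -0.1255, 0.2234]
orientation: [3.141, -0.004, 0.007]
ft_force: [0.5, -0.9, 0.2]
opening: 0.996
```

```bash
python3 -c "
from h import *
s=arm.observe();print(s['joint_positions'].round(2))
p,d=vision.get_image('top');P=cloud(d,vision.camera_model('top'));cv2.imwrite('pics/top1.png',cv2.resize(p[120:240,60:300],None,fx=3,fy=3))
k=(np.hypot(P[...,0]-.564,P[...,1]-.177)<.035)&(abs(P[...,2]-.068)<.008);q=P[k];print(cv2.minEnclosingCircle(q[:,:2].astype(np.float32)),q.mean(0),len(q))
k=(np.hypot(P[...,0]-.501,P[...,1]-.37)<.035)&(abs(P[...,2]-.044)<.005);q=P[k];print(cv2.minEnclosingCircle(q[:,:2].astype(np.float32)),q.mean(0),len(q))"
```

```text
[-0.35 -0.31  1.74  0.    1.7  -0.36]
((0.5639676451683044, 0.17685867846012115), 0.019808972254395485) [0.56321603 0.17691212 0.06713004] 203
((0.50211101770401, 0.3705396354198456), 0.023176686838269234) [0.50176142 0.37032713 0.04300131] 171
```

View pics/top1.png

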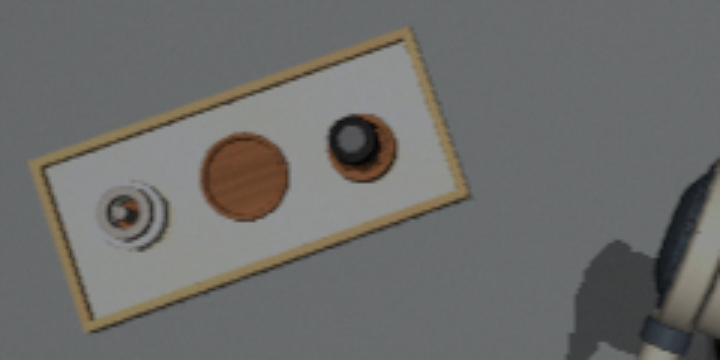

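The rings are stacked at (130,210) with top at 0.043, and the eyepiece stands in the deep cup at (355,140) with top at 0.067. Next is the lens.

Request:
arm_command:
  moves:
    - [[8.5,-2,4.4,0,0,0,0],[8.5,-2,4.2,0,0,0,0],[8.5,-1.8,3.5,0,0,0,0],[8.5,-1,2,0,0,0,0],[8.5,-0.3,0.5,0,0,0,0],[8.5,0,0,0,0,0,0],[8.5,0,0,0,0,0,0],[8.5,0,0,0,0,0,0],[8.5,0,0,0,0,0,0],[8.5,0,0,0,0,0,0]]

```text
time_s: 40.45
eef_pos: [0.362, -0.2798, 0.2232]
orientation: [3.138, -0.001, 0.001]
ft_force: [0.7, -0.0, 0.9]
opening: 0.994
```

```bash
python3 -c "
from h import *
look((.3515,-.3065),.028,'pics/w7.png')"
```

```text
[ 0.362  -0.2798  0.2232] [ 3.1382e+00 -1.3000e-03  1.3000e-03] v 0.006
circ 0.352 -0.3082 r 0.025 mean [ 0.352  -0.3068  0.0286] 2285
tool shift cm -1.0 2.84
```

Request:
arm_command:
  moves:
    - [[8.5,-0.5,1.4,0,0.2,0,0],[8.5,-0.5,1.4,0,0,0,0],[8.5,0,0,2,0,0,0],[8.5,0,0,4,0,0,0],[8.5,0,0,3,0,0,0],[8.5,0,0,1,0,0,0],[8.5,0,0,0,0,0,0],[8.5,0,0,0,0,0,0],[8.5,0,0,0,0,0,0],[8.5,0,0,0,0,0,0]]

```text
time_s: 41.75
eef_pos: [0.3508, -0.3112, 0.119]
orientation: [3.141, -0.003, -0.002]
ft_force: [-0.4, 0.3, -0.0]
opening: 0.995
```

Request:
arm_command:
  moves:
    - [[8.5,0.12,-0.35,1.2,0,-0.2,-0.1],[8.5,0,0,1.3,0,0,0],[8.5,0,0,0.7,0,0,0],[8.5,0,0,0.2,0,0,0],[8.5,0,0,0,0,0,0],[7,0,0,0,0,0,0],[6.5,0,0,0,0,0,0],[6,0,0,0,0,0,0],[5.6,0,0,0,0,0,0],[5.4,0,0,0,0,0,0]]
  newtons: 30

```text
time_s: 43.0
eef_pos: [0.3524, -0.3078, 0.0835]
orientation: [3.14, -0.0, 0.0]
ft_force: [-0.4, -0.6, 0.6]
opening: 0.632
```

Request:
arm_command:
  moves:
    - [[5.4,0,0,0.25,0,0,0],[5.4,0,0,0.15,0,0,0],[5.4,0,0,0,0,0,0],[5.2,0,0,0,0,0,0],[5,0,0,0,0,0,0],[4.6,0,0,0,0,0,0],[4,0,0,0,0,0,0],[4,0,0,0,0,0,0],[4,0,0,0,0,0,0],[4,0,0,0,0,0,0]]

```text
time_s: 44.25
eef_pos: [0.3522, -0.3079, 0.0794]
orientation: [3.14, 0.0, 0.0]
ft_force: [-0.9, 0.1, 0.7]
opening: 0.574
```

Request:
arm_command:
  moves:
    - [[4,0,0,-0.5,0,0,0],[4,0,0,-1.5,0,0,0],[4,0,0,-3,0,0,0],[4,0,0,-4,0,0,0],[4,0,0,-3,0,0,0],[4,0.3,-1,-0.5,0,0,0],[4,0.8,-2.5,0,0,0,0],[4,1.2,-4,0,0,0,0],[4,1.5,-4.8,0,0,0,0],[4,1.5,-4.8,0,0,0,0]]

```text
time_s: 45.5
eef_pos: [0.4053, -0.1312, 0.2076]
orientation: [-3.14, 0.002, -0.006]
ft_force: [1.1, 1.0, -2.1]
opening: 0.574
```

Request:
arm_command:
  moves:
    - [[4,1.5,-4.8,0,0,0,0],[4,1.5,-4.8,0,0,0,0],[4,1.5,-4.8,0,0,0,0],[4,1.5,-4.8,0,0,0,0],[4,1.5,-4.8,0,0,0,0],[4,1.4,-4.5,0,0,0,0],[4,1.2,-3.5,0,0,0,0],[4,0.8,-2.2,0,0,0,0],[4,0.3,-1,0,0,0,0],[4,0,0,0,0,0,0]]

```text
time_s: 46.75
eef_pos: [0.5137, 0.241, 0.1964]
orientation: [-3.141, 0.017, 0.003]
ft_force: [-0.5, -0.8, -1.5]
opening: 0.572
```

Request:
arm_command:
  moves:
    - [[4,0,0,0,0,0,0],[4,0,0,0,0,0,0],[4,0,0,0,0,0,0],[4,0,0,0,0,0,0],[4,0,0,0,0,0,0],[4,0,0,0,0,0,0],[4,0,0,0,0,0,0],[4,0,0,0,0,0,0],[4,0,0,0,0,0,0],[4,0,0,0,0,0,0]]

```text
time_s: 48.0
eef_pos: [0.5135, 0.2382, 0.1968]
orientation: [3.141, 0.017, -0.001]
ft_force: [-0.9, -0.7, -1.8]
opening: 0.57
```

```bash
python3 -c "
from h import *
look((.5397,.2775),.018,'pics/w8.png',band=.004)"
```

```text
[0.5135 0.2382 0.1968] [ 3.1415e+00  1.6500e-02 -7.0000e-04] v 0.002
circ 0.5395 0.2775 r 0.038 mean [0.5402 0.2787 0.0179] 1972
tool shift cm 2.6 -3.92
```

View pics/w8.png

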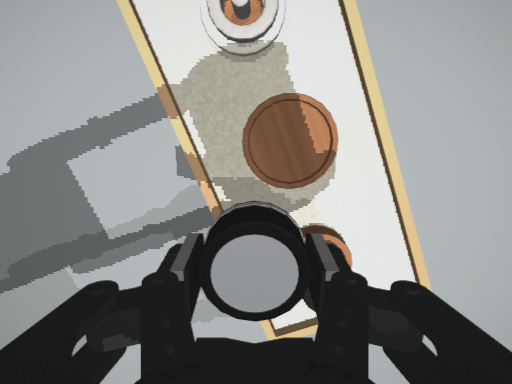

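The lens is held upright at (255,268). The wide cup is at (290,140), measured at (0.5395, 0.2775) with a matching radius.

Request:
arm_command:
  moves:
    - [[4,0.9,-1.3,0,0,0.9,0],[4,0.9,-1.4,0,0,0,0],[4,0.6,-0.9,0,0,0,0],[4,0,0,0,0,0,0],[4,0,0,0,0,0,0],[4,0,0,1.5,0,0,0],[4,0,0,2,0,0,0],[4,0,0,1,0,0,0],[4,0,0,0,0,0,0],[4,0,0,0,0,0,0]]

```text
time_s: 49.3
eef_pos: [0.5383, 0.2761, 0.1465]
orientation: [3.141, 0.001, -0.001]
ft_force: [0.4, 0.2, -0.9]
opening: 0.573
```

Request:
arm_command:
  moves:
    - [[4,0.12,-0.14,1,0,0,0],[4,0,0,1.2,0,0,0],[4,0,0,1,0,0,0],[4,0,0,0.5,0,0,0],[4,0,0,0.2,0,0,0],[4,0,0,0,0,0,0],[4,0,0,0,0,0,0],[4,0,0,0,0,0,0],[4,0,0,0,0,0,0],[4,0,0,0,0,0,0]]

```text
time_s: 50.55
eef_pos: [0.5405, 0.2779, 0.1067]
orientation: [-3.141, -0.002, -0.001]
ft_force: [-0.3, -0.5, -2.4]
opening: 0.572
```

Request:
arm_command:
  moves:
    - [[4,0,0,0.5,0,0,0],[4,0,0,0.5,0,0,0],[4,0,0,0.2,0,0,0],[4,0,0,0.1,0,0,0],[4,0,0,0,0,0,0],[4,0,0,0,0,0,0],[4,0,0,0,0,0,0],[4,0,0,0,0,0,0],[4,0,0,0,0,0,0],[4,0,0,0,0,0,0]]

```text
time_s: 51.8
eef_pos: [0.5405, 0.2779, 0.0928]
orientation: [-3.141, -0.002, -0.001]
ft_force: [-0.6, 0.2, -1.8]
opening: 0.571
```

Request:
arm_command:
  moves:
    - [[4,0,0,0.07,0,0,0],[4,0,0,0.05,0,0,0],[4,0,0,0,0,0,0],[4.8,0,0,0,0,0,0],[4.95,0,0,0,0,0,0],[5.1,0,0,0,0,0,0],[5.3,0,0,0,0,0,0],[5.6,0,0,0,0,0,0],[6,0,0,0,0,0,0],[6.2,0,0,0,0,0,0]]

```text
time_s: 53.05
eef_pos: [0.541, 0.2781, 0.0927]
orientation: [-3.14, -0.004, -0.001]
ft_force: [-0.2, -0.6, -0.4]
opening: 0.727
```

Request:
arm_command:
  moves:
    - [[6.2,0,0,-1,0,0,0],[6.2,0,0,-3,0,0,0],[6.2,0,0,-5,0,0,0],[6.2,0,0,-5,0,0,0],[6.2,0,3,0,0,0,0],[6.2,0,5,0,0,0,0],[6.2,0,5,0,0,0,0],[6.2,0,5,0,0,0,0],[6.2,0,5,0,0,0,0],[6.2,0,0,0,0,0,0]]

```text
time_s: 54.3
eef_pos: [0.5402, 0.042, 0.2455]
orientation: [-3.14, -0.013, 0.001]
ft_force: [-1.0, 1.0, 0.3]
opening: 0.725
```

Request:
arm_command:
  moves:
    - [[6.2,0,3,0,0,0,0],[6.2,0,0,0,0,0,0],[6.2,0,0,0,0,0,0],[6.2,0,0,0,0,0,0],[6.2,0,0,0,0,0,0],[6.2,0,0,0,0,0,0],[6.2,0,0,0,0,0,0],[6.2,0,0,0,0,0,0],[6.2,0,0,0,0,0,0],[6.2,0,0,0,0,0,0]]

```text
time_s: 55.55
eef_pos: [0.5404, 0.0157, 0.2475]
orientation: [-3.137, -0.016, 0.005]
ft_force: [0.0, -0.2, -0.3]
opening: 0.724
```

```bash
python3 -c "
from h import *
print(arm.observe()['eef_pos'])
p,d=vision.get_image('top');P=cloud(d,vision.camera_model('top'));cv2.imwrite('pics/top2.png',cv2.resize(p[120:270,60:420],None,fx=2,fy=2))
for n,c,h in (('eye',(.564,.177),.068),('clamp',(.501,.37),.044),('lens',(.537,.277),.040),('disc',(.5015,-.3857),.012),('tube',(.413,-.209),.056)):
  k=(np.hypot(P[...,0]-c[0],P[...,1]-c[1])<.035)&(abs(P[...,2]-h)<.006);q=P[k];A=np.c_[q[:,:2]-q[:,:2].mean(0),np.ones(len(q))]
  print(n,cv2.minEnclosingCircle(q[:,:2].astype(np.float32)),q.mean(0).round(4),len(q),'slope',np.linalg.lstsq(A,q[:,2],rcond=None)[0][:2].round(3))
s,_=vision.get_image('scene');cv2.imwrite('pics/scene2.png',cv2.resize(s[100:210,270:390],None,fx=5,fy=5))
"
```

```text
[0.54044852 0.01569121 0.24751464]
eye ((0.5633720755577087, 0.1770787388086319), 0.019937248900532722) [0.5632 0.1768 0.0672] 202 slope [-0.03  -0.012]
clamp ((0.5013505816459656, 0.37099260091781616), 0.023717990145087242) [0.5014 0.3697 0.0431] 186 slope [ 0.006 -0.017]
lens ((0.538841962814331, 0.2778187096118927), 0.02511731907725334) [0.5389 0.2775 0.0393] 307 slope [0.001 0.005]
disc ((0.5014944076538086, -0.38528576493263245), 0.02943958155810833) [ 0.5012 -0.3854  0.0106] 390 slope [0.002 0.003]
tube ((0.41335299611091614, -0.20936638116836548), 0.014921472407877445) [ 0.4128 -0.2091  0.0548] 113 slope [ 0.015 -0.033]
```

View pics/top2.png

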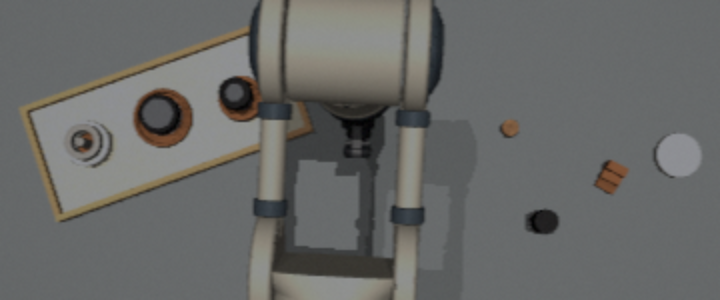

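View pics/scene2.png

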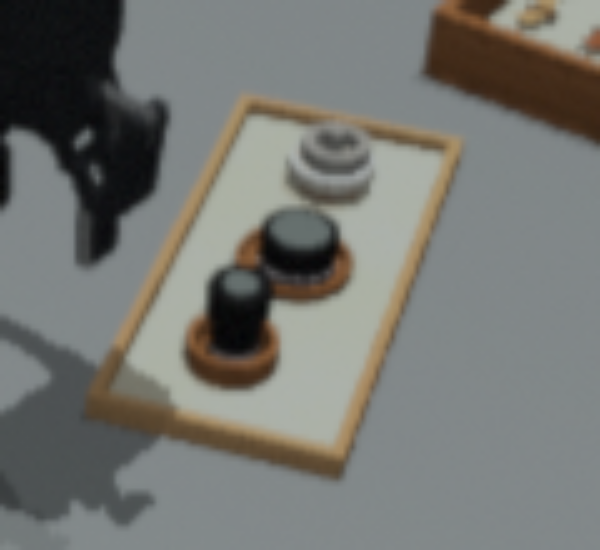

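Everything is seated upright and level: the rings at (88,143), the lens at (162,115) and the eyepiece at (238,95) in the top view. The disc and tube have not moved, so I'm handing in.

```bash
python3 -c "
from rig import job_done
print(job_done())"
```

```text
the job is handed in; nothing more can be done
None
```

The job is done and handed in at about 56 s of the 115 s allowed. The stage ring went onto the post first and the clamp ring on top of it. The eyepiece stands in the narrow tall cup and the lens in the wide shallow cup. I set every part down before opening the fingers, and nothing dropped or tipped.

| Part | Measured top height (mm) | Expected (mm) | Check |
|---|---|---|---|
| Stage ring | 30.2 | 30 | seen before the clamp ring went on; centred to about 1 mm |
| Clamp ring | 43.1 | 44 | level, centred on the post to about 1–2 mm |
| Eyepiece | 67.2 | 68 | upright, centred in its cup to about 2 mm |
| Lens | 39.3 | 40 | upright, centred in its cup to about 2 mm |

- **Look-alikes:** the blank disc and the plain tube are within 0.5 mm of where they started.
- **Disagreement:** the top and wrist cameras differed by about 2.5 mm in x. I used the wrist values for picking and placing, and the 8 mm clearances covered the difference.
- **Forces:** wrist-force readings, taken at the end of each move, stayed under about 3 N.
- **Failed checks:** none.

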